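# Heft the herb tins against the spring balance and take out the full ones

### The job

Before any tin is put on the tray or the board, draw the knob of the spring balance out until the dark ring on its rod is at the tube's mouth, keep it there for a good second to get the feel of that pull, and let it go fully home again. Then lift the closed tins in turn and clear them all off the counter: every tin heavier than that pull is full and goes on the wooden tray, the lighter ones are empty and go on the refill board, all standing upright. There are four to six tins, one or two of them full; leave the mortar and the jar alone.

Things in the scene. Friction and masses are not known exactly. Their poses are not given: they have to be found in the camera images.
- tin1: closed plain steel herb tin, 56 (own x) x 74 (own y) x 52 mm high, flat lid, upright on the counter (z = 0) at the start, in two loose rows between the robot and the board; origin at the centre of its underside, z up. All tins look the same; an empty one weighs about 0.15 kg, a full one 0.42 to 0.6 kg, and names say nothing of which is full; may be absent
- tin2: closed plain steel herb tin, 56 (own x) x 74 (own y) x 52 mm high, flat lid, upright on the counter (z = 0) at the start, in two loose rows between the robot and the board; origin at the centre of its underside, z up. All tins look the same; an empty one weighs about 0.15 kg, a full one 0.42 to 0.6 kg, and names say nothing of which is full; may be absent
- tin3: closed plain steel herb tin, 56 (own x) x 74 (own y) x 52 mm high, flat lid, upright on the counter (z = 0) at the start, in two loose rows between the robot and the board; origin at the centre of its underside, z up. All tins look the same; an empty one weighs about 0.15 kg, a full one 0.42 to 0.6 kg, and names say nothing of which is full; may be absent
- tin4: closed plain steel herb tin, 56 (own x) x 74 (own y) x 52 mm high, flat lid, upright on the counter (z = 0) at the start, in two loose rows between the robot and the board; origin at the centre of its underside, z up. All tins look the same; an empty one weighs about 0.15 kg, a full one 0.42 to 0.6 kg, and names say nothing of which is full; may be absent
- tin5: closed plain steel herb tin, 56 (own x) x 74 (own y) x 52 mm high, flat lid, upright on the counter (z = 0) at the start, in two loose rows between the robot and the board; origin at the centre of its underside, z up. All tins look the same; an empty one weighs about 0.15 kg, a full one 0.42 to 0.6 kg, and names say nothing of which is full; may be absent
- tin6: closed plain steel herb tin, 56 (own x) x 74 (own y) x 52 mm high, flat lid, upright on the counter (z = 0) at the start, in two loose rows between the robot and the board; origin at the centre of its underside, z up. All tins look the same; an empty one weighs about 0.15 kg, a full one 0.42 to 0.6 kg, and names say nothing of which is full; may be absent
- board: flat refill board of light wood fixed on the counter at the far side, 130 (own x) x 500 (own y) mm and 6 mm thick, no rim; origin at the centre of its underside. Room for five tins in a row along y, 90 mm apart (at 0, 90 and 180 mm either side of its centre), their own axes along the board's
- tray: open wooden serving tray fixed on the counter, 110 (own x) x 224 (own y) mm, 18 mm high, walls 7 mm, floor 7 mm thick; origin at the centre of its underside. Room for two tins side by side along y (about 95 mm apart, their own axes along the tray's). It lies on one side of the tins and the balance on the other; they change sides from start to start
- pull (a joint): how far the spring balance's rod is drawn out, m: 0 home, 0.040 when the middle of the dark ring is at the tube's mouth, stop at 0.060. A spring draws it home: about 0.3 N at home, 3 N at the ring (67 N/m); it returns by itself when let go
- knob (a point): centre of the black pull knob at the end of the balance's rod, 45 mm above the counter: a cylinder 26 mm across and 34 mm long lying along the rod, with a flange 35 mm across and 6 mm thick at its outer end (17 to 23 mm beyond this point); own x is the direction of the pull, level and roughly away from the robot, z up
- ring (a point): middle of the dark ring, 22 mm across and 8 mm wide, on the balance's rod; at home it lies 40 mm inside the clear tube
- mouth (a point): centre of the tube's mouth, at the aluminium collar, 45 mm above the counter; own x points outward along the rod. The tube, 29 mm across and 120 mm long, lies level in a grey cradle fixed on the counter; the knob's inner end stands 28 mm outside the mouth at home
- mortar: bystander: brass mortar, 90 mm across and 80 mm high, at one end of the board; origin under its centre
- jar: bystander: glass jar with a wooden cap, 72 mm across and 120 mm high, at the other end of the board; origin under its centre
Not all that is in view belongs to the job. Of the things that look like the part that bears pull, take the one that is nearest to the robot's base at the start. What is shaped like the tin4 but blue is not meant.

How it is judged:
On the way, in this order (a step that is already met when the one before it is completed fails the run):
1. the balance is drawn out with its ring at the tube's mouth (within 6 mm) and kept there for a second, no tin yet on the tray or the board (value of joint pull between 0.034 and 0.046 m and x of each of tin1, tin2, tin3, tin4, tin5, tin6 in the frame of board below -0.058 m and (y of tin1 in the frame of tray above 0.114 m or y of tin1 in the frame of tray below -0.114 m) and (y of tin2 in the frame of tray above 0.114 m or y of tin2 in the frame of tray below -0.114 m) and (y of tin3 in the frame of tray above 0.114 m or y of tin3 in the frame of tray below -0.114 m) and (y of tin4 in the frame of tray above 0.114 m or y of tin4 in the frame of tray below -0.114 m) and (y of tin5 in the frame of tray above 0.114 m or y of tin5 in the frame of tray below -0.114 m) and (y of tin6 in the frame of tray above 0.114 m or y of tin6 in the frame of tray below -0.114 m)), for 1 s.
2. the balance is fully home again (within 3 mm), no tin yet on the tray or the board (value of joint pull below 0.003 m and x of each of tin1, tin2, tin3, tin4, tin5, tin6 in the frame of board below -0.058 m and (y of tin1 in the frame of tray above 0.114 m or y of tin1 in the frame of tray below -0.114 m) and (y of tin2 in the frame of tray above 0.114 m or y of tin2 in the frame of tray below -0.114 m) and (y of tin3 in the frame of tray above 0.114 m or y of tin3 in the frame of tray below -0.114 m) and (y of tin4 in the frame of tray above 0.114 m or y of tin4 in the frame of tray below -0.114 m) and (y of tin5 in the frame of tray above 0.114 m or y of tin5 in the frame of tray below -0.114 m) and (y of tin6 in the frame of tray above 0.114 m or y of tin6 in the frame of tray below -0.114 m)), for 0.2 s.
At the end, for the whole second after the job is handed in: every tin that presses with more than 3 N (the pull at the ring) stands on the tray's floor, upright within 0.08 rad; every lighter tin stands as upright on top of the board; all at rest, and the balance is home (within 3 mm) (((angle between tin1's own z axis and vertical below 0.08 rad and linear speed of tin1 below 0.02 m/s and contact force between tin1 and tray above 3 N and height (world z) of tin1 below 0.012 m) or (angle between tin1's own z axis and vertical below 0.08 rad and linear speed of tin1 below 0.02 m/s and contact force between tin1 and board between 0.8 and 3 N and contact force between tin1 and tray below 0.3 N and height (world z) of tin1 between 0.003 and 0.01 m)) and ((angle between tin2's own z axis and vertical below 0.08 rad and linear speed of tin2 below 0.02 m/s and contact force between tin2 and tray above 3 N and height (world z) of tin2 below 0.012 m) or (angle between tin2's own z axis and vertical below 0.08 rad and linear speed of tin2 below 0.02 m/s and contact force between tin2 and board between 0.8 and 3 N and contact force between tin2 and tray below 0.3 N and height (world z) of tin2 between 0.003 and 0.01 m)) and ((angle between tin3's own z axis and vertical below 0.08 rad and linear speed of tin3 below 0.02 m/s and contact force between tin3 and tray above 3 N and height (world z) of tin3 below 0.012 m) or (angle between tin3's own z axis and vertical below 0.08 rad and linear speed of tin3 below 0.02 m/s and contact force between tin3 and board between 0.8 and 3 N and contact force between tin3 and tray below 0.3 N and height (world z) of tin3 between 0.003 and 0.01 m)) and ((angle between tin4's own z axis and vertical below 0.08 rad and linear speed of tin4 below 0.02 m/s and contact force between tin4 and tray above 3 N and height (world z) of tin4 below 0.012 m) or (angle between tin4's own z axis and vertical below 0.08 rad and linear speed of tin4 below 0.02 m/s and contact force between tin4 and board between 0.8 and 3 N and contact force between tin4 and tray below 0.3 N and height (world z) of tin4 between 0.003 and 0.01 m)) and ((angle between tin5's own z axis and vertical below 0.08 rad and linear speed of tin5 below 0.02 m/s and contact force between tin5 and tray above 3 N and height (world z) of tin5 below 0.012 m) or (angle between tin5's own z axis and vertical below 0.08 rad and linear speed of tin5 below 0.02 m/s and contact force between tin5 and board between 0.8 and 3 N and contact force between tin5 and tray below 0.3 N and height (world z) of tin5 between 0.003 and 0.01 m)) and ((angle between tin6's own z axis and vertical below 0.08 rad and linear speed of tin6 below 0.02 m/s and contact force between tin6 and tray above 3 N and height (world z) of tin6 below 0.012 m) or (angle between tin6's own z axis and vertical below 0.08 rad and linear speed of tin6 below 0.02 m/s and contact force between tin6 and board between 0.8 and 3 N and contact force between tin6 and tray below 0.3 N and height (world z) of tin6 between 0.003 and 0.01 m)) and value of joint pull below 0.003 m); the robot touches nothing.
It fails at once if the mortar is moved by more than 20 mm (distance of mortar from where it was at the start of the episode above 0.02 m).
It fails at once if the jar is moved by more than 20 mm (distance of jar from where it was at the start of the episode above 0.02 m).
Of tin1, tin3, tin6 only 1 to 3 are there at a start; the rules pass over those that are not, and their reading is None.
Of contents_a, contents_b, contents_c only 1 to 1 are there at a start; the rules pass over those that are not, and their reading is None.
At some moment in a run one of tin1, tin2, tin3, tin4, tin5, tin6 may be knocked a few centimetres aside while the robot is not near it.
Once in a run the grip may slacken for a moment while it holds something.
It also fails if it takes over 210 s, if anything falls off the work surface, if the arm or the gripper's body presses on something with over 40 N, if the wrist force passes 120 N, or if a joint passes its speed limit or range.

### The arm

A 7-joint arm with a two-finger parallel gripper is mounted at the origin on the work surface. World frame = base frame: x ahead of the robot, y to its left, z up, the work surface at z = 0. Lengths are in m, angles in rad, forces in N, time in s.
With the tool pointing down it reaches from about 0.425 to 0.825 m from the base axis. Payload 3.6 kg.
Tool frame: the origin (TCP) lies at the very end of the fingers, on their centre line; the grasp point (between the pads) lies 19 mm behind it; z points along the fingers, y is the line along which they close (so a half turn about z gives the same grasp; the last joint's range is limited). The gripper opens to 93 mm and grips with 3 to 60 N. Pads are 15 mm wide; open, the fingers measure 128 mm over their backs; the gripper's body (75 mm by 188 mm) begins 65 mm behind the grasp point.
Start: joints at [-1.296, 0.615, -0.013, 1.423, 0.008, 1.103, -0.04], TCP at [0.193, 0.621, 0.219] pointing down, gripper open.
Joint ranges: [-3.12, 3.12], [-0.3, 2.06], [-1.34, 1.32], [0.26, 2.42], [-1.36, 4.5], [0.01, 1.98], [-2.84, 2.84]. Speed limits (rad/s): [2.79, 2.79, 3.14, 3.14, 3.14, 3.14, 3.14].

### API

Orientations are given as a unit quaternion [x, y, z, w].
In Python, from cell import env, kinematics, camera, camera_model, monitor gives the robot as it stands. The module is installed in compiled form; this text tells all that it offers. Calls block until the motion is done:
- env.move_ptp(position, orientation): joint-space move of the TCP to a pose.
- env.movel(position, orientation=None, velocity=0.15, f_stop=None): straight line of the TCP; orientation=None keeps the orientation; velocity is the mean speed in m/s. With f_stop (N) it stops when the force on the tool has changed by that much, and returns True; else False.
- env.goto_joints(angles): joint-space move.
- env.open_jaws() and env.gripper_close(squeeze=None): open the fingers fully, or close them until they stop; squeeze is the grip in N (None keeps the last).
- env.dwell(seconds).
- kinematics.inverse_kinematics(position, orientation): joint angles nearest the present ones, or None.
- camera(name): name is "side" or "top" or "wrist"; returns the picture (400x640x3 uint8, red, green, blue); there is no depth.
- camera_model(name): a dict with "fx", "fy", "cx", "cy" (pixels), "distortion" ([k1, k2, p1, p2, k3] as OpenCV has them; the pictures are not rectified), "position" and "attitude" of the camera in the world. Camera axes: x right, y down, z forward; pixel columns grow to the right and rows downward; lengths in m; the calibration is good to about 2 mm. A picture is of the moment at which its call begins: read the wrist's pose just before it. camera_model takes no time and is no camera call; for the wrist camera it gives the pose at the moment of the call.
A pose or a line that the arm cannot do raises env.PlanningError and nothing moves.
- env.job_done(): hands the job in; it is judged then, once.
Readings, each from a call of its own:
- monitor.read_clock(): time.
- monitor.read_q(): joint angles.
- monitor.read_qvel(): joint speeds.
- monitor.read_tau(): joint torques, N m.
- monitor.read_tool_pos(): TCP position.
- monitor.read_eef_rot(): TCP orientation.
- monitor.read_contact_force(): force on the tool from outside, world axes, zero at the start.
- monitor.read_wrist_torque(): the same for the moment, N m.
- monitor.read_opening(): finger opening in m.
- monitor.read_grasp_force(): force on a finger pad.
Only numpy, scipy, OpenCV 4.12 (cv2) and the standard library are available. Lean on these libraries where they do the work, as an engineer would, in place of code of your own. Each camera call takes 0.05 s, during which the arm holds its last target. There are 200 camera calls.

## Working session

There is one attempt and no reset: what is moved stays moved. The work goes in short steps, each a Python script; the robot and the scene stay as the last script left them, time stands still between calls to the robot, and variables do not carry over. Pictures are saved under pics/ and viewed, at most 14 in all, crops included, and the job is handed in when it is done.

```bash
mkdir -p pics; ls
python3 - <<'E'
from cell import env, kinematics, camera, camera_model, monitor
import cv2
for n in ("top","side"):
    cv2.imwrite(f"pics/{n}0.png",camera(n)[:,:,::-1]); print(n,camera_model(n))
print(monitor.read_clock(),monitor.read_tool_pos(),monitor.read_eef_rot(),monitor.read_contact_force())
E
```

```text
pics
top {'fx': 368.00971494357816, 'fy': 368.00971494357816, 'cx': 317.34540011425474, 'cy': 197.09456464311657, 'distortion': array([0.00939653, 0.        , 0.        , 0.        , 0.        ]), 'position': array([0.40274477, 0.08454012, 1.11973569]), 'attitude': array([-0.70610625,  0.70680372, -0.03028494,  0.03041859])}
side {'fx': 447.26182826405517, 'fy': 447.26182826405517, 'cx': 320.2850526635133, 'cy': 193.54937720302945, 'distortion': array([-0.02383871,  0.        ,  0.        ,  0.        ,  0.        ]), 'position': array([ 0.12863038, -0.68870422,  1.14320144]), 'attitude': array([ 0.92467958, -0.18791442,  0.07427545, -0.32270575])}
0.1 [0.19236096 0.6201255  0.2176014 ] [ 1.49812953e-01  9.88713667e-01 -1.15686851e-03 -1.60231539e-04] [ 1.32400732 -0.33550677 -0.01447629]
```

View pics/top0.png

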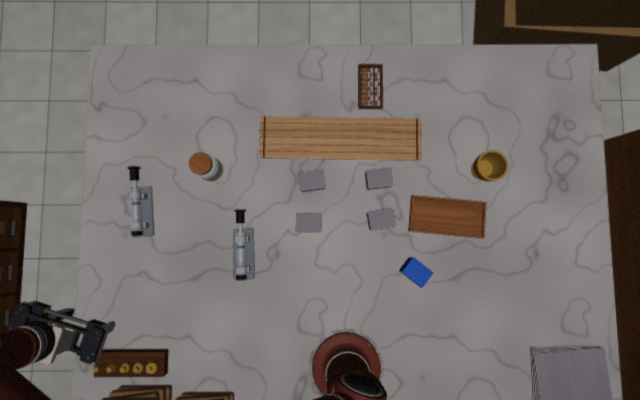

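View pics/side0.png

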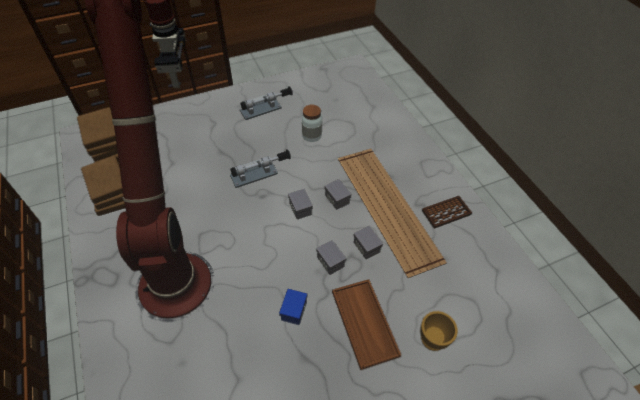

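```bash
cat > h.py <<'E'
from cell import env, kinematics, camera, camera_model, monitor
import cv2, numpy as np
from scipy.spatial.transform import Rotation as R
def pix2w(m,uv,z):
    K=np.array([[m["fx"],0,m["cx"]],[0,m["fy"],m["cy"]],[0,0,1]])
    p=cv2.undistortPoints(np.array(uv,float).reshape(-1,1,2),K,np.array(m["distortion"])).reshape(-1,2)
    d=R.from_quat(m["attitude"]).apply(np.c_[p,np.ones(len(p))]); c=np.array(m["position"])
    return c+d*((z-c[2])/d[:,2])[:,None]
def q(a):  # tool down, closing line (tool y) at world angle a; half-turn chosen near joint centre
    y=np.array([np.cos(a),np.sin(a),0]); z=np.array([0,0,-1.])
    return R.from_matrix(np.c_[np.cross(y,z),y,z]).as_quat()
def best(p,a):
    c=[]
    for k in (0,np.pi,-np.pi):
        j=kinematics.inverse_kinematics(np.array(p),q(a+k))
        if j is not None: c.append((abs(j[6]),a+k))
    return min(c)[1] if c else None
def look(n,name):
    m=camera_model(n); im=camera(n)[:,:,::-1].copy(); cv2.imwrite(f"pics/{name}.png",im); return m,im
E
python3 - <<'E'
from h import *
m=camera_model("top")
P=lambda u,z:print(u,pix2w(m,u,z)[:,:2].round(3).tolist())
P([[312,180],[378,179],[308,223],[380,219]],.052)
P([[240,216],[240,227],[239,277]],.045)
P([[411,195],[486,201],[484,238],[409,232]],.018)
P([[261,117],[421,118],[421,161],[260,159]],.006)
im=cv2.imread("pics/top0.png")
g=cv2.cvtColor(im,cv2.COLOR_BGR2HSV)
for u,v in ((312,180),(308,223),(380,219),(345,200),(280,190)): print(g[v,u])
E
```

```text
[[312, 180], [378, 179], [308, 223], [380, 219]] [[0.545, 0.1], [0.548, -0.093], [0.419, 0.112], [0.431, -0.097]]
[[240, 216], [240, 227], [239, 277]] [[0.44, 0.31], [0.408, 0.31], [0.265, 0.31]]
[[411, 195], [486, 201], [484, 238], [409, 232]] [[0.504, -0.197], [0.485, -0.421], [0.375, -0.41], [0.393, -0.188]]
[[261, 117], [421, 118], [421, 161], [260, 159]] [[0.747, 0.259], [0.744, -0.236], [0.609, -0.233], [0.616, 0.26]]
[145  14 111]
[138  11 111]
[156  11 112]
[  0   9 137]
[  0   7 137]
```

Run:
```python
from h import *
p=[0.40,0.31,0.26]; a=best(p,np.pi/2); print(a)
env.move_ptp(p,q(a)); m,im=look("wrist","w1"); print(m, monitor.read_q())
```

```text
1.5707963267948966
{'fx': 327.55084671981166, 'fy': 327.55084671981166, 'cx': 312.57722165714205, 'cy': 199.5270437371615, 'distortion': array([0.01545937, 0.        , 0.        , 0.        , 0.        ]), 'position': array([0.32257107, 0.31085602, 0.42546951]), 'attitude': array([0.69939106, 0.70129098, 0.09773528, 0.09742139])} [-0.6766206   0.34981601 -0.03952272  1.76921128  0.0149672   1.02274165
  0.85177162]
```

View pics/w1.png

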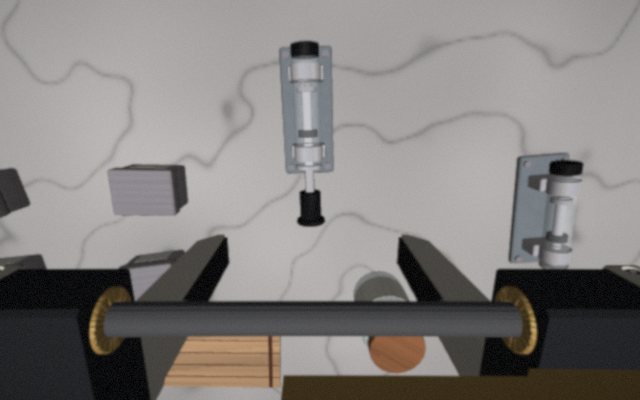

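The wrist view shows the near balance: tube end (305,48), ring inside the tube at (307,133), mouth about (309,165), and the knob from (310,191) to the flange at (311,222).

Run:
```python
from h import *
p=[0.40,0.31,0.26]
m=camera_model("wrist")
w=pix2w(m,[[305.5,60],[309,163],[310,192],[311,218]],.045)[:,:2]; print(w.round(4))
# direction from the base plate edges too
e=pix2w(m,[[281,47],[287,171],[331,46],[333,171]],.008)[:,:2]
print([np.arctan2(*(e[i+1]-e[i])[::-1]).round(3) for i in (0,2)])
d=w[2]-w[0]; print(np.arctan2(d[1],d[0]))
```

```text
[[0.2748 0.3032]
 [0.3861 0.307 ]
 [0.4212 0.3082]
 [0.4541 0.3094]]
[np.float64(0.029), np.float64(0.037)]
0.03402173952211654
```

Run:
```python
from h import *
y=0.034; d=np.array([np.cos(y),np.sin(y),0]); k=np.array([0.436,0.309,0.027]); o=q(np.pi/2+y)
env.move_ptp(k+[0,0,.1],o); env.movel(k,o,.08,f_stop=8)
F=lambda t:print(t,monitor.read_contact_force().round(2),monitor.read_tool_pos().round(4),round(monitor.read_opening(),4),round(monitor.read_clock(),2))
F("down"); env.gripper_close(25); F("closed")
env.movel(k+.040*d,o,.04); F("pulled")
for i in range(4): env.dwell(.4); F("hold")
look("wrist","w2")
env.movel(k-.001*d,o,.03); F("home"); env.open_jaws(); env.dwell(.4); F("open")
env.movel(k+[0,0,.1],o,.1); look("wrist","w3")
```

```text
down [-0.4  -0.13  0.19] [0.4363 0.3093 0.0275] 0.093 3.56
closed [ 0.67 -0.76  0.45] [0.436  0.3086 0.027 ] 0.0257 4.62
pulled [-2.92 -2.76  3.66] [0.4757 0.31   0.027 ] 0.0257 5.78
hold [-3.79 -3.85  4.47] [0.4758 0.31   0.027 ] 0.0256 6.17
hold [-2.78 -4.83  4.24] [0.4759 0.31   0.027 ] 0.0253 6.58
hold [-3.1  -4.97  5.23] [0.4759 0.3101 0.027 ] 0.0253 6.97
hold [-2.6  -3.3   4.55] [0.4759 0.3101 0.027 ] 0.0255 7.38
home [ 0.67 -5.12  1.12] [0.436  0.3087 0.027 ] 0.025 8.94
open [ 0.54  0.9  -0.87] [0.435 0.309 0.027] 0.0931 10.51
```

View pics/w2.png

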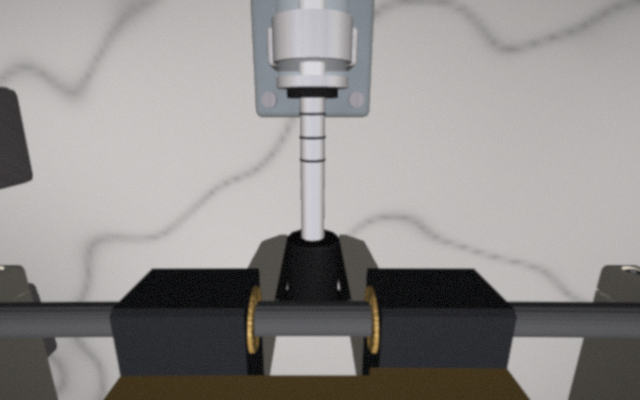

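View pics/w3.png

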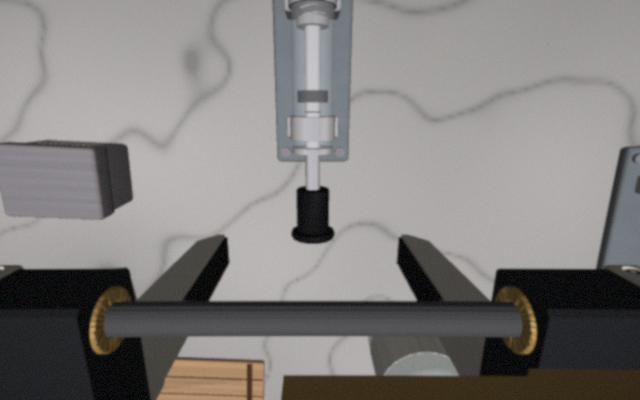

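The knob pull worked: in w2 the ring sits half out of the collar at (312,92), and in w3 the knob is home again with the ring back inside at (312,96). Next come the tins, starting with detection and one pick.

```bash
cat >> h.py <<'E'
HOME=[-1.296,0.615,-0.013,1.423,0.008,1.103,-0.04]
BOARD=(np.array([.679,.0125]),-.010); TRAY=(np.array([.439,-.304]),-.083)
def detect(name):
    env.goto_joints(HOME); m,im=look("top",name); s=cv2.cvtColor(im,cv2.COLOR_BGR2HSV)
    k=((s[...,2]<124)&(s[...,2]>60)&(s[...,1]<40)).astype(np.uint8)
    k=cv2.morphologyEx(k,cv2.MORPH_OPEN,np.ones((5,5)))
    out=[]
    for c in cv2.findContours(k,cv2.RETR_EXTERNAL,cv2.CHAIN_APPROX_NONE)[0]:
        M=cv2.moments(c)
        if not 250<M["m00"]<900: continue
        ctr=pix2w(m,[[M["m10"]/M["m00"],M["m01"]/M["m00"]]],.03)[0,:2]
        if not(.33<ctr[0]<.8 and -.45<ctr[1]<.25): continue
        b=pix2w(m,cv2.boxPoints(cv2.minAreaRect(c)),.03)[:,:2]
        e=[b[1]-b[0],b[2]-b[1]]; L=[np.linalg.norm(v) for v in e]; s_=e[int(np.argmin(L))]
        a=np.arctan2(s_[1],s_[0]); a=(a+np.pi/2)%np.pi-np.pi/2
        out.append((ctr.round(4),round(a,3),np.sort(L).round(3)))
    return out
def fz(n=25):
    r=[]
    for _ in range(n): env.dwell(.02); r.append(monitor.read_contact_force())
    return np.mean(r,0)
def pick(xy,a,zs=0.0,zt=.2):
    a=best([*xy,zt],a); p=np.array([*xy,zt]); o=q(a)
    env.move_ptp(p,o); env.dwell(.2); f0=fz()
    g=p.copy(); g[2]=zs+.02; env.movel(g,o,.12,f_stop=8); env.gripper_close(30)
    env.movel(p,o,.1); env.dwell(.3); w=(f0-fz())[2]
    print("opening",round(monitor.read_opening(),4),"weight N",round(w,2),"t",round(monitor.read_clock(),1)); return w
def place(frame,off,zs,zt=.2):
    c,y=frame; xy=c+off*np.array([-np.sin(y),np.cos(y)]); a=best([*xy,zt],y); o=q(a); p=np.array([*xy,zt])
    env.move_ptp(p,o); print("held",round(monitor.read_opening(),4))
    g=p.copy(); g[2]=zs+.024; env.movel(g,o,.12); g[2]=zs+.017; s=env.movel(g,o,.02,f_stop=3)
    print("touch",s,monitor.read_tool_pos().round(4)); env.open_jaws(); env.movel(p,o,.12)
E
python3 - <<'E'
from h import *
D=detect("top1")
for d in D: print(d)
E
```

```text
(array([0.4222, 0.1117]), np.float64(-0.002), array([0.056, 0.077]))
(array([ 0.4316, -0.1044]), np.float64(0.052), array([0.064, 0.078]))
(array([0.5477, 0.1071]), np.float64(-0.003), array([0.069, 0.096]))
(array([ 0.5524, -0.1   ]), np.float64(0.092), array([0.062, 0.078]))
```

Run:
```python
from h import *
w=pick([.422,.1115],0.0)
if 1<w<2.2: place(BOARD,.09,.006)
elif 3.4<w<7: place(TRAY,-.0475,.007)
for d in detect("top2"): print(d)
```

```text
opening 0.0556 weight N 4.99 t 20.9
held 0.0558
touch True [ 0.4356 -0.3517  0.027 ]
(array([ 0.4361, -0.3617]), np.float64(-0.039), array([0.056, 0.074]))
(array([ 0.431 , -0.1051]), np.float64(-0.019), array([0.065, 0.08 ]))
(array([0.5469, 0.1066]), np.float64(0.059), array([0.069, 0.093]))
(array([ 0.5527, -0.1004]), np.float64(0.081), array([0.064, 0.078]))
```

View pics/top2.png

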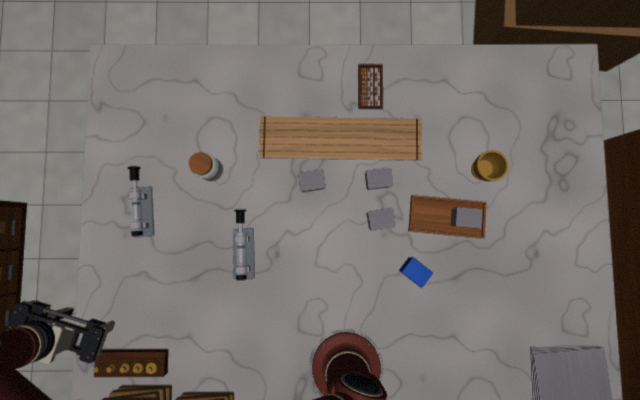

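top2 shows the 5 N tin standing in the tray at (467,217). The other three are still at (312,180), (378,179) and (380,219). I'll do these next, with a fresh look before each pick.

Run:
```python
from h import *
nb=[0,-.09,.09]; nt=[.0475]
for i in range(2):
    D=[d for d in detect(f"top3_{i}") if d[0][0]<.6 and d[0][1]>-.17]
    for d in D: print(d)
    if len(D)!=3-i: print("count?"); break
    d=min(D,key=lambda d:d[0][0]+.1*d[0][1])
    w=pick(d[0],d[1])
    if 1<w<2.2: place(BOARD,nb.pop(0),.006)
    elif 3.4<w<7: place(TRAY,nt.pop(0),.007)
    else: print("odd"); break
for d in detect("top4"): print(d)
```

```text
(array([ 0.432 , -0.1045]), np.float64(0.052), array([0.065, 0.078]))
(array([0.5472, 0.1068]), np.float64(-0.003), array([0.069, 0.093]))
(array([ 0.5526, -0.1   ]), np.float64(0.092), array([0.064, 0.078]))
opening 0.0005 weight N 0.09 t 38.7
odd
(array([ 0.4361, -0.3619]), np.float64(-0.039), array([0.056, 0.074]))
(array([ 0.4298, -0.1058]), np.float64(0.105), array([0.065, 0.078]))
(array([ 0.5052, -0.1087]), np.float64(0.063), array([0.06 , 0.082]))
(array([0.5473, 0.1068]), np.float64(0.059), array([0.068, 0.093]))
```

View pics/top4.png

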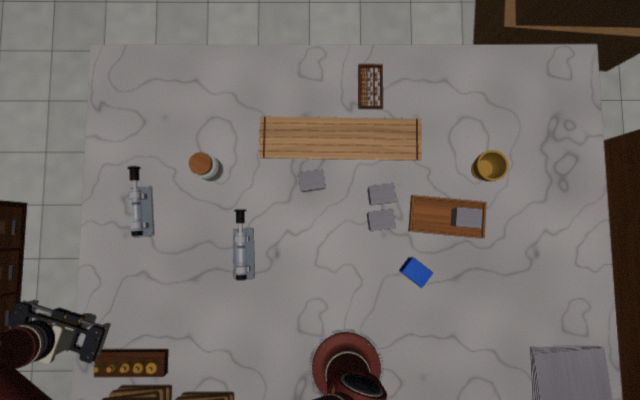

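top4 shows that the far-right tin was knocked to (381,194), right beside the near one at (380,219). That left no room for the finger, so the grasp closed on air. I'll look from close by before gripping it across its long side.

```bash
sed -i 's/,\.03)/,.046)/' h.py
python3 - <<'E'
from h import *
p=[0.56,-0.10,0.22]; a=best(p,np.pi/2+.08); env.move_ptp(p,q(a)); m,im=look("wrist","w5"); print(a,m)
np.save("m5.npy",m,allow_pickle=True)
E
```

```text
-1.4907963267948965 {'fx': 327.55084671981166, 'fy': 327.55084671981166, 'cx': 312.57722165714205, 'cy': 199.5270437371615, 'distortion': array([0.01545937, 0.        , 0.        , 0.        , 0.        ]), 'position': array([ 0.63487362, -0.09280776,  0.38527552]), 'attitude': array([ 0.72882574, -0.67075731, -0.09303527,  0.10120336])}
```

View pics/w5.png

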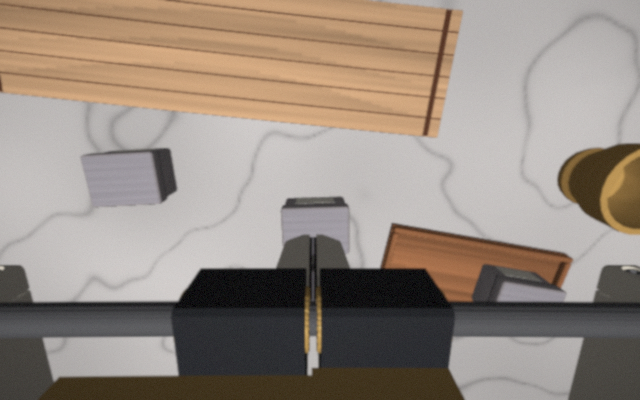

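w5 shows the jaws still closed. The knocked tin's far lid edge runs from (283,207) to (348,207). The left tin's lid has corners (84,155), (155,150), (161,204) and (90,207). Near end of the board at (437,136)–(462,10).

Run:
```python
from h import *
m=np.load("m5.npy",allow_pickle=True).item()
e=pix2w(m,[[283,207],[348,207]],.052)[:,:2]; print(e.round(4),np.linalg.norm(e[1]-e[0]))
L=pix2w(m,[[84,155],[155,150],[161,204],[90,207]],.052)[:,:2]; print(L.round(4),L.mean(0)); print(pix2w(m,[[437,136],[462,10]],.006).round(3))
u=(e[0]-e[1])/np.linalg.norm(e[0]-e[1])  # along
if u[1]<0:u=-u
n=np.array([u[1],-u[0]])      # toward +x
c=e.mean(0)-.028*n; yaw=np.arctan2(n[1],n[0]); print(c,yaw)
env.open_jaws()
w=pick(c,yaw+np.pi/2)
if 1<w<2.2: place((BOARD[0],BOARD[1]+0),-.15,.006) if False else None
```

```text
[[ 0.53   -0.07  ]
 [ 0.5358 -0.1389]] 0.06916933443638272
[[0.5684 0.1334]
 [0.5795 0.0623]
 [0.5227 0.0587]
 [0.5132 0.133 ]] [0.5459457  0.09686594]
[[ 0.614 -0.237  0.006]
 [ 0.742 -0.238  0.006]]
[ 0.50499456 -0.10677698] 0.08291279880374942
opening 0.0739 weight N 1.42 t 51.6
```

It's empty at 1.4 N and held across 74 mm. I'll put it on the board with the closing line along the board's y, then carry on with the rest.

```bash
sed -i 's/def place(frame,off,zs,zt=.2):/def place(frame,off,zs,zt=.2,da=0):/; s/best(\[\*xy,zt\],y)/best([*xy,zt],y+da)/' h.py
python3 - <<'E'
from h import *
place(BOARD,-.15,.006,da=np.pi/2)
nb=[0,.12]; nt=[.0475]
for i in range(2):
    D=[d for d in detect(f"top5_{i}") if d[0][0]<.6 and d[0][1]>-.17]
    for d in D: print(d)
    if len(D)!=2-i: print("count?"); break
    d=min(D,key=lambda d:d[0][0]); c=d[0]; a=d[1]
    if c[1]>0: c=c-[0,.006]   # blob reaches into a marble vein on this side
    w=pick(c,a)
    if 1<w<2.2: place(BOARD,nb.pop(0),.006)
    elif 3.4<w<7: place(TRAY,nt.pop(0),.007)
    else: print("odd"); break
for d in detect("top6"): print(d)
E
```

```text
held 0.0741
touch True [ 0.6781 -0.1378  0.0262]
(array([ 0.4289, -0.1028]), np.float64(-0.019), array([0.061, 0.079]))
(array([0.5452, 0.107 ]), np.float64(-0.003), array([0.068, 0.091]))
opening 0.0578 weight N 1.64 t 67.8
held 0.0578
touch True [0.68   0.0123 0.026 ]
(array([0.5452, 0.1066]), np.float64(0.049), array([0.07 , 0.093]))
opening 0.0566 weight N 1.1 t 83.8
held 0.0567
touch True [0.6811 0.1324 0.026 ]
(array([ 0.4355, -0.3553]), np.float64(-0.039), array([0.055, 0.073]))
(array([0.5434, 0.1212]), np.float64(1.57), array([0.059, 0.071]))
(array([ 0.6789, -0.1377]), np.float64(-0.02), array([0.057, 0.071]))
(array([0.6811, 0.0139]), np.float64(0.113), array([0.056, 0.073]))
(array([0.6821, 0.1353]), np.float64(0.07), array([0.056, 0.072]))
```

View pics/top6.png

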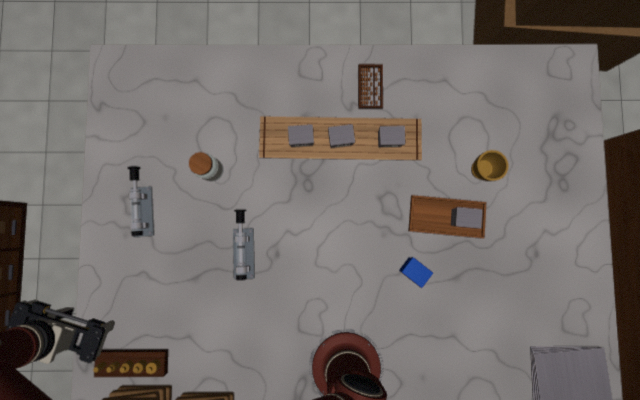

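Run:
```python
from h import *
m,im=look("side","s6"); cv2.imwrite("pics/s6c.png",cv2.resize(im[80:380,220:480],None,fx=2,fy=2,interpolation=2))
```

```text
(no output)
```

View pics/s6c.png

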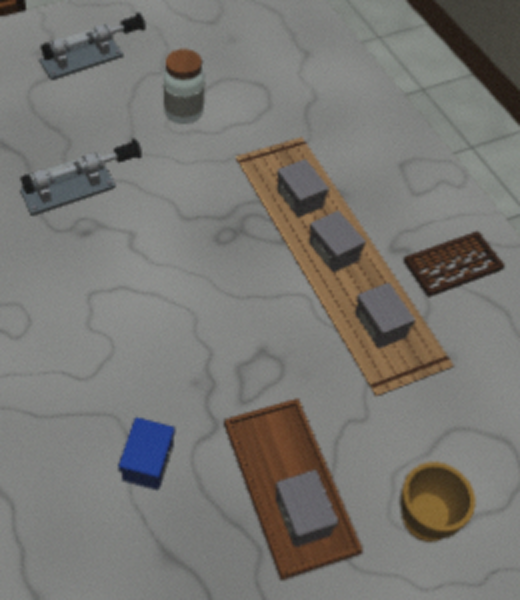

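The side view shows three tins upright on the board at (302,185), (337,240) and (385,313), and one upright in the tray at (306,505). The balance is home and the counter is clear, so I'm handing in.

```bash
python3 -c "
from h import *
print(env.job_done(), monitor.read_clock())"
```

```text
the job is handed in; nothing more can be done
the job is handed in; nothing more can be done
```

The job is handed in at under 100 s of the 210 s limit, with no verdict shown: I held the balance at its ring for over 1.5 s and let it home, then put the one full tin (about 5 N) on the tray and the three empty ones (1.1 to 1.6 N) on the board, all upright in the final pictures.

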